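# Push two specimen bars to the scribed lines of a scoring jig

## Robot

A 6-joint arm with a two-finger parallel gripper is mounted at the origin on a cart in front of the work surface, level with it; the furniture and walls round the work are solid. World frame = base frame: x ahead of the robot, y to its left, z up, the work surface at z = 0. Lengths are in m, angles in rad, forces in N, time in s.
With the tool pointing down it reaches from about 0.275 to 0.725 m from the base axis. Payload 15.9 kg.
Tool frame: the origin (TCP) lies on the centre line of the jaws, within the pads' length; the fingertips stand 17 mm ahead of it and the grasp point (between the pads) lies 2 mm behind it; z points along the fingers, y is the line along which they close (so a half turn about z gives the same grasp; the last joint's range is limited). The gripper opens to 85 mm and grips with 20 to 120 N. Pads are 22 mm wide; open, the fingers measure 114 mm over their backs; the gripper's body (76 mm by 85 mm) begins 54 mm behind the grasp point. The pads swing forward as they close: fully open they stand 13 mm farther back than shut.
Start: joints at [-1.118, 0.213, -0.034, 1.323, 0, 1.571], TCP at [0.219, -0.45, 0.248] pointing down, gripper open.
Joint ranges: [-2.98, 2.98], [-0.74, 1.72], [-1.14, 1.35], [-2.1, 2.04], [-1.57, 1.44], [-3.14, 3.14]. Speed limits (rad/s): [1.89, 1.89, 2.39, 2.57, 3.14, 3.14].

## Interface

Orientations are given as a rotation vector (axis times angle).
In Python, from cell import manip gives the robot as it stands.
- The arm moves only by the tool carry_out, never from a script. Its argument "commands" is one flat list of numbers, 7 for each row, row after row: the opening, from 0 (shut) to 1 (fully open), then the shift along the tool's x, y, z in m, then the turn, a rotation vector about the tool's x, y, z in rad. In form: [claw, dx, dy, dz, rx, ry, rz, claw, dx, dy, dz, rx, ry, rz, ...]. A call has 1 to 20 rows; each row is the pose to reach, as a shift and turn from the pose commanded when the call began, along the tool's axes at that moment; what a row does not reach only later rows make up. A row lasts 1/12 s, in which the tool goes at most 41.7 mm and 7.16 degrees, less where a joint would pass 70% of its speed; a pose out of reach is approached as far as the arm can. A call with a gripper value outside its range is refused whole. The fingers move at their own pace and stop on an object; "force" is the grip in N (left out, the last holds). Time passes only in rows, so rows that repeat a pose let the fingers close. It gives the time, the measured TCP pose, the force, the opening and the grip force at its end, in the units of the state.
- manip.state(): the state, without advancing time (a new reading comes with each control period).
- manip.snapshot(name): name is "side" or "top" or "wrist"; returns a dict with "pixels" (420x560x3 uint8, red, green, blue), "z_map" (420x560 float32, m along the optical axis (not along the pixel's ray), 0 where there is no reading), "fx", "fy", "cx", "cy" (pixels), "k1" (the pictures are not rectified: a ray, as slopes to the right and down, at radius r is drawn at 1 + k1 r^2 times it, then the intrinsics apply), "rvec" (rotation vector, rad) and "tvec" (3), from world to camera coordinates, as OpenCV has them. Camera axes: x right, y down, z forward; pixel columns grow to the right and rows downward; lengths in m; the calibration is good to about 2 mm. A picture is of the moment at which its call begins.
- manip.hand_in(): hands the job in; it is judged then, once.
Trained networks look in the newest picture that a camera, given by its name, has taken for a name from the list of things; names that differ only in an ending like _2 or _b are one class to them, and where a whole thing is asked for, a point or a joint stands for the part that bears it (a point fixed in the world has none). Each returns a list of dicts, best first, with "score" (0 to 1); they miss things now and then, are a little off and sometimes report something else, mostly with a low value. They report only what shows in the picture. A call takes as long as a camera call. They do not tell look-alikes from the thing itself.
- manip.masks_of(camera, label): "mask" (420x560 bool, what is visible of it) and "rect" ([left, top, right, bottom] in pixels, round what is visible of it).
The state is a dict: "clock": time; "joints": joint angles; "qd": joint speeds; "tau": joint torques, N m; "tcp_pos": TCP position; "orientation": TCP orientation; "contact_force": force on the tool from outside, world axes, zero at the start; "wrist_torque": the same for the moment, N m; "opening": finger opening in m; "grasp_force": force on a finger pad.
Only numpy, scipy, OpenCV 4.12 (cv2) and the standard library are available. Lean on these libraries where they do the work, as an engineer would, in place of code of your own. Each camera call takes 0.05 s, during which the arm holds its last target. There are 200 camera calls.

## Task

Set up the scoring jig: push the blue bar on along the right-hand channel, where it already lies, and put the brass bar from the worktop into the left-hand one (left and right as seen from the jig's open front), and push each in under the clear guard, until its far edge just meets the scribed line of its own channel. There is no stop, so do not run past the line; let go of both bars lying flat in their channels, and leave the two jars and the dropper bottle near them where they stand.

Things in the scene. Friction and masses are not known exactly. Their poses are not given: they have to be found in the camera images.
- jig: Scoring jig, fixed; origin on the worktop. Its x points along both channels from the open front to the open back (away from the robot and to its left), y to the left of that, z up. Black bed, x -120 to +100 mm, y +/-67 mm, top at z = 8 mm. Two straight channels 29 mm wide, centred at y = +27 (left) and -27 mm (right), lie between aluminium rails only 6 mm high (tops at z = 14 mm) that run from x = -50 to 95 mm.
- left_mouth (a point): Middle of the left channel's mouth, on the bed, at jig x = -50 mm; axes as the jig's. Before it the rails taper off to points (the middle rail's ends at jig x = -63 mm); in front of that the bed is a bare apron with nothing above it.
- right_mouth (a point): Middle of the right channel's mouth, likewise. To the right of the jig stands a fixed microscope, 0.5 m tall, its eyepieces reaching forward to about world x = 0.48 m, y = -0.05 to -0.25 m: swing past it close to the robot.
- guard_edge (a point): Middle of the lower front edge of the clear guard plate (yellow trim along its front), at jig x = -24 mm, z = 84 mm. The guard covers the full width from here back to jig x = 95 mm, underside z = 84 mm (76 mm over the bed), top 92 mm, on four posts 10 mm thick at jig x = 45 and 85 mm, y = +/-60 mm. A bar at its line lies wholly under the guard.
- left_line (a point): Middle of the scribed line (white on the bed, red on the rail tops, 2 mm wide) across the left channel, on the bed surface, 62 mm along +x from the jig's origin; axes as the jig's. The brass bar belongs here: its far edge meets the line when its centre lies 30 mm before it (x = -30 mm in this frame).
- right_line (a point): Middle of the scribed line (same look) across the right channel, on the bed surface, 50 mm along +x from the jig's origin (12 mm nearer the front than the left one); axes as the jig's. The blue bar belongs here: its far edge meets the line when its centre lies 30 mm before it.
- blue_bar_center (a point): Centre of the blue metal bar, 60 (x) x 26 (y) x 30 (z) mm, about 0.13 kg, symmetric end for end. It starts lying in the right-hand channel, its near end still in front of the guard, 25 to 50 mm short of the line. Slides with ordinary dry friction and stops where the push stops.
- brass_bar_center (a point): Centre (half-way up) of the brass bar, 60 (x) x 26 (y) x 30 (z) mm, about 0.25 kg, symmetric end for end. It starts lying flat on the worktop left of the jig, its length roughly along the jig's, between the small white jar and the blue dropper bottle, which stand past its ends; its long sides are free for fingers.
- white_jar_center (a point): small white-lidded specimen jar, 44 mm across, 56 mm tall, standing near the end of the brass bar that is nearer the robot; bystander; this is its centre, half-way up.
- blue_dropper_center (a point): blue dropper bottle with black cap, 34 mm across, 100 mm tall, standing near the far end of the brass bar; bystander; this is its centre, half-way up.
- yellow_jar_center (a point): yellow-lidded specimen jar, 54 mm across, 72 mm tall, standing left of the jig, farther back than the brass bar; bystander; this is its centre, half-way up.
Things that resemble listed ones, but are neither listed nor needed, are in the scene too. Of the things like the part that bears blue_bar_center, leave any that is orange, pink or red; of the rest the larger one is meant.

How it is judged:
By the outcome, as a careful person would: the job done as asked, in the order asked, and still so for the second after the job is handed in, with the robot touching nothing.
It also fails if it takes over 69 s, if anything falls off the work surface, if the arm or the gripper's body presses on something with over 40 N, if the wrist force passes 120 N, or if a joint passes its speed limit or range.

## Working session

There is one attempt and no reset: what is moved stays moved. The work goes in short steps, Python scripts to look and compute and a tool call to move; the robot and the scene stay as the last step left them, time stands still between calls to the robot, and variables do not carry over. Pictures are saved under pics/ and viewed, at most 10 in all, crops included, and the job is handed in when it is done.

Besides the shell and the picture viewer there is one more tool, called as a command line: name --argument value ..., lists and objects as JSON in quotes. carry_out: Moves the arm, as the interface text tells. Its arguments: {"type":"object","properties":{"commands":{"type":"array","items":{"type":"number"}},"force":{"type":"number"}},"required":["commands"]}

```bash
mkdir -p pics; ls; cat > h.py <<'E'
import numpy as np, cv2
from cell import manip
from scipy.spatial.transform import Rotation as R
def snap(n):
    s=manip.snapshot(n); s['name']=n; return s
def save(s,f,box=None,scale=1):
    im=s['pixels'][:,:,::-1]
    if box: im=im[box[1]:box[3],box[0]:box[2]]
    im=cv2.resize(im,None,fx=scale,fy=scale,interpolation=cv2.INTER_CUBIC); cv2.imwrite('pics/'+f,im)
def K(s): return np.array([[s['fx'],0,s['cx']],[0,s['fy'],s['cy']],[0,0,1]],float), np.array([s['k1'],0,0,0,0],float)
def rays(s,px):
    k,d=K(s); return cv2.undistortPoints(np.asarray(px,float).reshape(-1,1,2),k,d).reshape(-1,2)
def world(s,px,z):  # depth along optical axis
    r=rays(s,px); c=np.c_[r,np.ones(len(r))]*np.asarray(z).reshape(-1,1)
    Rm=cv2.Rodrigues(np.array(s['rvec'],float))[0]; return (c-np.array(s['tvec']).ravel())@Rm
def onplane(s,px,h):
    r=rays(s,px); Rm=cv2.Rodrigues(np.array(s['rvec'],float))[0]
    d=np.c_[r,np.ones(len(r))]@Rm; o=-Rm.T@np.array(s['tvec']).ravel()
    return o+d*((h-o[2])/d[:,2:3])
def proj(s,P):
    k,d=K(s); return cv2.projectPoints(np.asarray(P,float).reshape(-1,1,3),np.array(s['rvec'],float),np.array(s['tvec'],float),k,d)[0].reshape(-1,2)
def cloud(s,m):
    v,u=np.nonzero(m&(s['z_map']>0)); return world(s,np.c_[u,v],s['z_map'][v,u])
E
cat > a.py <<'E'
from h import *
print(manip.state()['clock'])
for c in ('top','side'):
    s=snap(c); save(s,c+'0.png',scale=1.42)
    Rm=cv2.Rodrigues(np.array(s['rvec'],float))[0]; print(c,'cam at',-Rm.T@np.array(s['tvec']).ravel(), s['fx'],s['k1'])
    for l in ('jig','blue_bar_center','brass_bar_center','white_jar_center','blue_dropper_center','yellow_jar_center'):
        for d in manip.masks_of(c,l)[:3]:
            p=cloud(s,d['mask'])
            print(l,round(d['score'],2),np.round(d['rect']),d['mask'].sum(), np.round(np.median(p,0),3) if len(p) else '', np.round(np.percentile(p,[2,98],axis=0),3).tolist() if len(p) else '')
E
python3 a.py
```

```text
pics
0.0
top cam at [0.27706996 0.26071707 1.04866814] 470.1184238342187 -0.08386989913347512
jig 0.73 [257.  94. 365. 212.] 6227 [0.564 0.207 0.09 ] [[0.469, 0.099, 0.006], [0.663, 0.307, 0.096]]
blue_bar_center 0.9 [178. 287. 201. 314.] 430 [0.247 0.457 0.031] [[0.219, 0.436, -0.0], [0.276, 0.482, 0.035]]
blue_bar_center 0.56 [356. 252. 374. 269.] 204 [0.343 0.082 0.023] [[0.326, 0.062, 0.004], [0.36, 0.101, 0.026]]
blue_bar_center 0.54 [301. 240. 328. 260.] 358 [0.363 0.195 0.031] [[0.346, 0.167, 0.008], [0.378, 0.223, 0.035]]
brass_bar_center 0.58 [240. 199. 261. 228.] 322 [0.434 0.333 0.031] [[0.408, 0.311, 0.012], [0.461, 0.355, 0.035]]
white_jar_center 0.86 [256. 237. 273. 256.] 300 [0.368 0.298 0.057] [[0.35, 0.279, 0.025], [0.387, 0.315, 0.061]]
blue_dropper_center 0.84 [225. 173. 235. 193.] 265 [0.497 0.375 0.058] [[0.487, 0.363, 0.006], [0.514, 0.392, 0.102]]
yellow_jar_center 0.96 [197. 145. 223. 176.] 634 [0.548 0.423 0.073] [[0.529, 0.401, 0.008], [0.577, 0.45, 0.077]]
side cam at [-0.19751462  0.83604664  0.79243821] 516.2933452528629 0.05446659664929089
jig 0.75 [236.
[... 422 characters left out ...]
025]]
brass_bar_center 0.86 [262. 232. 290. 257.] 494 [0.428 0.339 0.027] [[0.403, 0.312, 0.002], [0.457, 0.359, 0.032]]
brass_bar_center 0.7 [239. 148. 333. 217.] 4431 [0.563 0.225 0.013] [[0.466, 0.107, 0.003], [0.653, 0.313, 0.093]]
white_jar_center 0.78 [297. 236. 322. 266.] 584 [0.359 0.306 0.047] [[0.347, 0.28, 0.003], [0.386, 0.319, 0.058]]
white_jar_center 0.67 [241. 148. 333. 217.] 4390 [0.563 0.227 0.013] [[0.468, 0.107, 0.003], [0.653, 0.313, 0.093]]
blue_dropper_center 0.55 [233. 208. 249. 250.] 470 [0.492 0.385 0.049] [[0.484, 0.369, 0.004], [0.506, 0.396, 0.097]]
yellow_jar_center 0.38 [299. 232. 321. 267.] 610 [0.359 0.306 0.043] [[0.347, 0.276, -0.001], [0.388, 0.319, 0.058]]
```

View pics/top0.png

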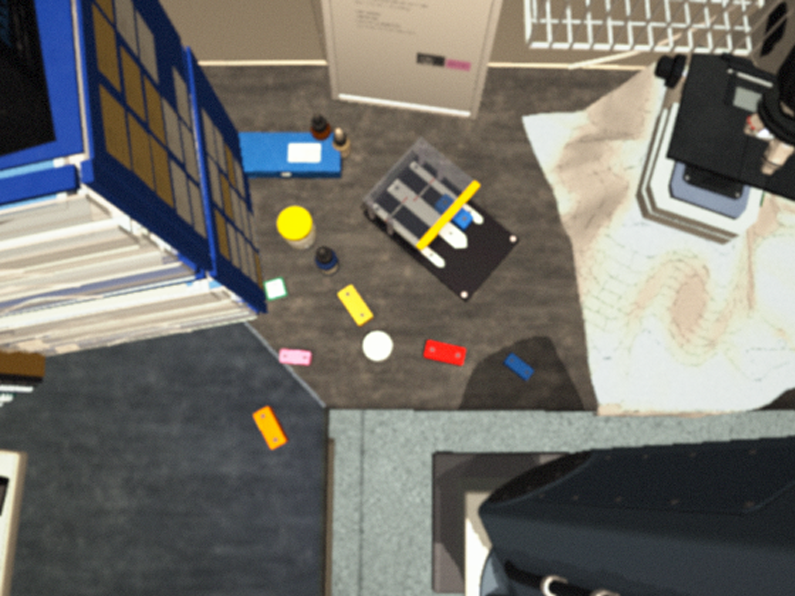

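View pics/side0.png

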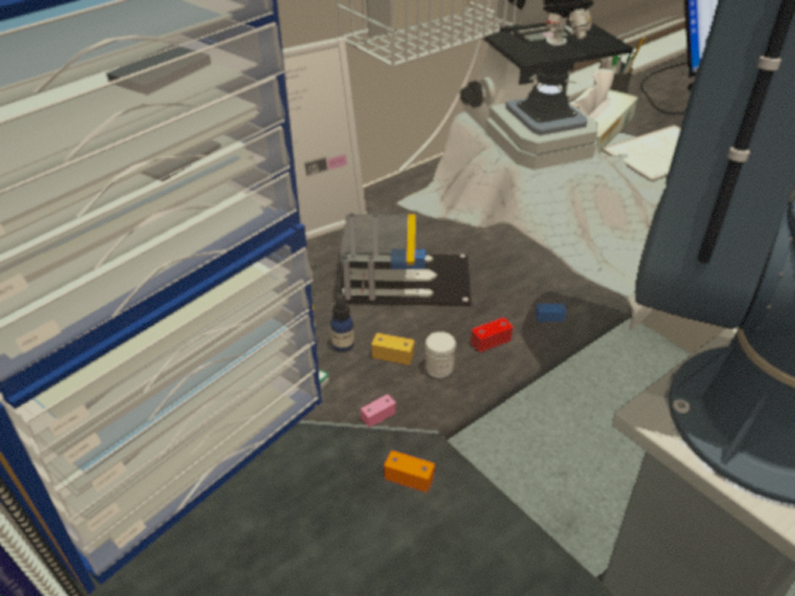

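Top view: the jig is at about (440,220), with its black apron at (490,265), the yellow trim running (420,246)–(478,184) and the microscope at right. The brass bar is at (355,305), the white jar (377,346), the dropper (326,260) and the yellow jar (296,226).
Bar look-alikes: blue in the channel (460,213), small blue on the worktop (519,366), red (445,352), pink (295,356) and orange (270,428). The blue one in the right channel fits the description: it isn't orange, pink or red, and it lies in the jig. I'll check that it's the larger blue one in a crop.

```bash
cat > b.py <<'E'
from h import *
st=manip.state(); print(st['tcp_pos'],st['orientation'],st['opening'],'\n',R.from_rotvec(st['orientation']).as_matrix().round(3))
s=snap('top'); save(s,'topcrop.png',(240,85,400,285),3)
w=snap('wrist'); Rm=cv2.Rodrigues(np.array(w['rvec'],float))[0]; c=-Rm.T@np.array(w['tvec']).ravel()
T=R.from_rotvec(st['orientation']).as_matrix()
print('wristcam in tool',T.T@(c-st['tcp_pos']),'axes\n',(T.T@Rm.T).round(3),w['fx'],w['fy'],w['cx'],w['cy'],w['k1'])
E
python3 b.py
```

```text
[ 0.21873643 -0.44959031  0.24830493] [-3.06139758e+00 -7.05199545e-01  8.67606148e-06] 0.08537442409501692 
 [[ 0.899  0.437 -0.   ]
 [ 0.437 -0.899  0.   ]
 [-0.    -0.    -1.   ]]
wristcam in tool [ 6.64524583e-02 -8.22404896e-05 -1.25636223e-01] axes
 [[ 0.001 -0.964 -0.266]
 [ 1.     0.001  0.   ]
 [-0.    -0.266  0.964]] 337.95727425079616 337.95727425079616 285.3918530195851 207.61876009467548 -0.04954251992247524
```

View pics/topcrop.png

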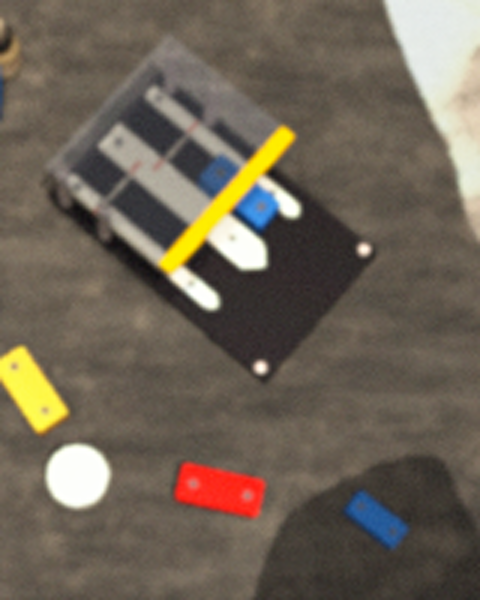

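The crop confirms it: the bar in the right channel at crop (240,190) is blue and clearly longer than the small blue one at (377,518). Next I'll get a coarse jig pose from the bed corners and trim ends, then plan a wrist look.

```bash
cat >> h.py <<'E'
def goal(pos,tilt,head,st=None,roll=0):
    """world pos of TCP, tilt rad forward from down, heading of tool x; prints shift and turn in current tool axes"""
    st=st or manip.state(); T=R.from_rotvec(st['orientation'])
    G=R.from_euler('z',head)*R.from_euler('y',-tilt)*R.from_matrix([[1,0,0],[0,-1,0],[0,0,-1]])
    sh=T.inv().apply(np.array(pos)-st['tcp_pos']); rv=(T.inv()*G).as_rotvec()
    n=max(np.linalg.norm(sh)/.0417,np.degrees(np.linalg.norm(rv))/7.16)
    print('shift',sh.round(4).tolist(),'turn',rv.round(4).tolist(),'rows>=%.1f'%n); return sh,rv
E
cat > c.py <<'E'
from h import *
s=snap('top')
f=lambda p:np.array(p)/3.+[240,85]-.33
A=onplane(s,f([[265,382],[378,250]]),.008); B=onplane(s,f([[166,266],[290,130]]),.09)
print(A.round(4),B.round(4))
xd=(B.mean(0)-A.mean(0))[:2]; print(np.linalg.norm(xd),np.degrees(np.arctan2(xd[1],xd[0])), [np.degrees(np.arctan2(*(q[0]-q[1])[[1,0]]))-90 for q in (A,B)])
h=np.arctan2(xd[1],xd[0]); o=A.mean(0)[:2]+.12*np.array([np.cos(h),np.sin(h)]); print('origin',o)
m=[d for d in manip.masks_of('top','brass_bar_center')][0]['mask']; v,u=np.nonzero(m)
r=cv2.minAreaRect(onplane(s,np.c_[u,v],.03)[:,:2].astype(np.float32)); print(r)
E
python3 c.py
```

```text
[[0.4461 0.1596 0.008 ]
 [0.5489 0.0725 0.008 ]] [[0.5142 0.2362 0.09  ]
 [0.615  0.1482 0.09  ]]
0.10151768922549452 48.61905123412657 [np.float64(49.72960973722451), np.float64(48.88289558911086)]
origin [0.5768194  0.20608172]
((0.4349340796470642, 0.334728479385376), (0.06251071393489838, 0.027859576046466827), 32.92231750488281)
```

```bash
python3 -c "
from h import *
d=np.radians
goal([.31,-.1,.25],0,d(40)); goal([.564,.19,.25],0,d(49))"
```

```text
shift [0.235, -0.2744, -0.0017] turn [0.0, 0.0, -0.2453] rows>=8.7
shift [0.5903, -0.4241, -0.0017] turn [0.0, 0.0, -0.4024] rows>=17.4
```

carry_out --commands '[1, 0.235, -0.274, 0, 0, 0, -0.245, 1, 0.235, -0.274, 0, 0, 0, -0.245, 1, 0.235, -0.274, 0, 0, 0, -0.245, 1, 0.235, -0.274, 0, 0, 0, -0.245, 1, 0.235, -0.274, 0, 0, 0, -0.245, 1, 0.235, -0.274, 0, 0, 0, -0.245, 1, 0.235, -0.274, 0, 0, 0, -0.245, 1, 0.235, -0.274, 0, 0, 0, -0.245, 1, 0.235, -0.274, 0, 0, 0, -0.245, 0.5, 0.59, -0.424, 0, 0, 0, -0.402, 0, 0.59, -0.424, 0, 0, 0, -0.402, 0, 0.59, -0.424, 0, 0, 0, -0.402, 0, 0.59, -0.424, 0, 0, 0, -0.402, 0, 0.59, -0.424, 0, 0, 0, -0.402, 0, 0.59, -0.424, 0, 0, 0, -0.402, 0, 0.59, -0.424, 0, 0, 0, -0.402, 0, 0.59, -0.424, 0, 0, 0, -0.402, 0, 0.59, -0.424, 0, 0, 0, -0.402, 0, 0.59, -0.424, 0, 0, 0, -0.402, 0, 0.59, -0.424, 0, 0, 0, -0.402]'

```text
clock: 2.57
tcp_pos: [0.565, 0.1922, 0.2468]
orientation: [-2.857, -1.305, 0.002]
contact_force: [1.1, -1.2, 1.1]
opening: -0.0002
grasp_force: 0.0
```

```bash
cat > d.py <<'E'
from h import *
st=manip.state(); print(st['clock'],st['tcp_pos'],st['joints'],st['opening'],st['contact_force'])
s=snap('wrist'); np.save('w1.npy',s,allow_pickle=True); save(s,'wrist1.png',scale=1.42)
for l in ('jig','blue_bar_center','brass_bar_center','white_jar_center','blue_dropper_center','yellow_jar_center'):
    for d in manip.masks_of('wrist',l)[:3]:
        p=cloud(s,d['mask']); print(l,round(d['score'],2),np.round(d['rect']),np.round(np.median(p,0),3), np.round(np.percentile(p,[2,98],axis=0),3).tolist())
E
python3 d.py
```

```text
2.5667 [0.56498855 0.19218303 0.24678072] [3.27746727e-01 4.21427715e-01 2.49541731e-01 1.40025792e+00
 2.59164359e-04 2.61218673e+00] -0.000214800625500889 [ 1.11139501 -1.20605139  1.08146167]
blue_bar_center 0.78 [127. 261. 180. 312.] [0.37  0.198 0.029] [[0.35, 0.169, 0.003], [0.379, 0.224, 0.031]]
blue_bar_center 0.71 [  1. 123.  30. 169.] [0.361 0.41  0.015] [[0.343, 0.4, 0.001], [0.364, 0.439, 0.024]]
brass_bar_center 0.65 [196.  61. 368. 266.] [0.585 0.223 0.091] [[0.474, 0.104, 0.007], [0.665, 0.303, 0.093]]
brass_bar_center 0.63 [ 89. 129. 128. 193.] [0.439 0.331 0.029] [[0.41, 0.308, 0.003], [0.464, 0.355, 0.031]]
white_jar_center 0.82 [ 55. 201. 120. 254.] [0.38  0.294 0.055] [[0.351, 0.275, 0.006], [0.389, 0.314, 0.058]]
blue_dropper_center 0.63 [ 65.  61. 140. 100.] [0.508 0.371 0.057] [[0.492, 0.361, 0.007], [0.518, 0.386, 0.1]]
yellow_jar_center 0.55 [ 60.   1. 148.  41.] [0.548 0.404 0.062] [[0.527, 0.398, 0.004], [0.572, 0.43, 0.073]]
yellow_jar_center 0.29 [196.  58. 369. 267.] [0.584 0.223 0.091] [[0.474, 0.104, 0.007], [0.666, 0.303, 0.093]]
```

View pics/wrist1.png

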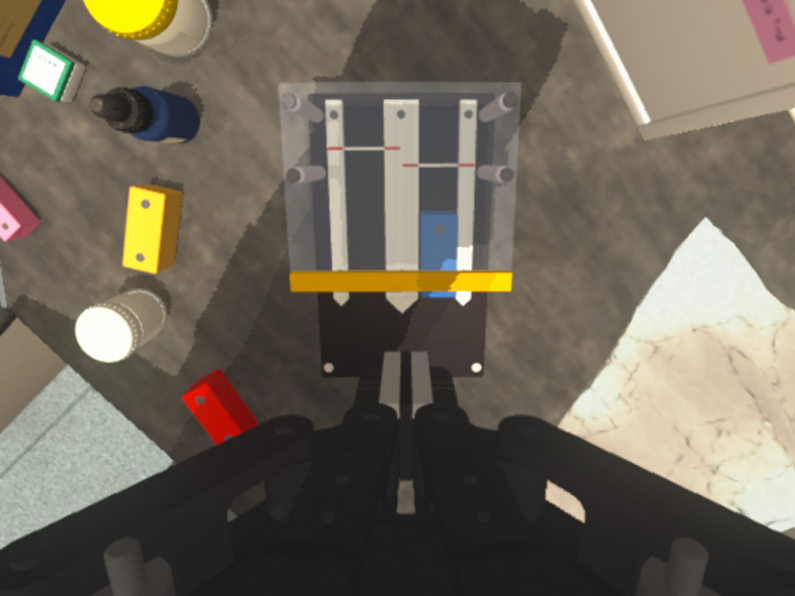

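The wrist view (×1.42) shows the left line at row 149, columns 327–400, and the right line at row 165, columns 403–474. The blue bar spans (420–458, 211–297), partly under the trim, with the bed's front edge at row 377. The brass bar is at (150,230), the white jar's lid at (107,333) and the dropper at (160,113). Now the sub-pixel jig fit.

```bash
cat > jig.py <<'E'
from h import *
from scipy.optimize import least_squares
def edges(g,axis,rng,lo,hi,kind):
    """subpixel: for each index in rng, scan lo..hi along axis (0 rows,1 cols): kind 'line' centroid of bright, '+'/'-' max gradient"""
    out=[]
    for i in rng:
        p=(g[lo:hi,i] if axis==0 else g[i,lo:hi]).astype(float)
        if kind=='line': w=np.clip(p-np.median(p)-10,0,None); 
        else: w=np.diff(p)*(1 if kind=='+' else -1); w=np.clip(w,0,None); k=w.argmax(); w[:max(0,k-2)]=0; w[k+3:]=0
        if w.sum()<15: continue
        c=lo+(w*np.arange(len(w))).sum()/w.sum()+(0 if kind=='line' else .5)
        out.append([i,c] if axis==0 else [c,i])
    return np.array(out)
E
cat > e.py <<'E'
from jig import *
s=np.load('w1.npy',allow_pickle=True).item(); g=s['pixels'].astype(float).mean(2)
LL=edges(g,0,range(246,267),99,111,'line'); RL=edges(g,0,range(300,319),110,123,'line')
FE=edges(g,0,list(range(240,265))+list(range(312,332)),258,272,'+')
C1=edges(g,1,range(115,180),264,278,'+'); C2=edges(g,1,list(range(122,142)),286,302,'-')
for n,a in zip('LL RL FE C1 C2'.split(),(LL,RL,FE,C1,C2)): print(n,len(a),a.mean(0).round(2),a.std(0).round(2))
def tojig(p,q): d=p[:,:2]-q[:2]; c,s_=np.cos(q[2]),np.sin(q[2]); return np.c_[d@[c,s_],d@[-s_,c]]
P=[(LL,.008,0,.062),(RL,.008,0,.050),(FE,.008,0,-.120),(C1,.014,1,.0125),(C2,.014,1,-.0125)]
W=[onplane(s,a,z) for a,z,_,_ in P]
res=lambda q:np.concatenate([(tojig(w,q)[:,k]-v)/len(w)**.5 for w,(a,z,k,v) in zip(W,P)])
q=least_squares(res,[.577,.206,.855],loss='soft_l1',f_scale=5e-4).x
print('jig',q.round(4),np.degrees(q[2]),'resid mm',[(tojig(w,q)[:,k]-v).mean().round(5)*1e3 for w,(a,z,k,v) in zip(W,P)])
np.save('jig.npy',q)
px=s['pixels'].astype(float); bl=px[:,:,2]-px[:,:,0]
FB=edges(bl,0,range(300,318),140,158,'+'); b=tojig(onplane(s,FB,.038),q); print('blue far x',b.mean(0),b.std(0), 'to go',.050-b[:,0].mean())
Rm=cv2.Rodrigues(np.array(s['rvec'],float))[0]; c=-Rm.T@np.array(s['tvec']).ravel(); print('cam jig',tojig(c[None],q),c[2])
SB=edges(bl,1,range(155,188),290,302,'+'),edges(bl,1,range(155,170),316,330,'-')
for e in SB: print('side y',tojig(onplane(s,e,.038),q).mean(0))
for l in ('brass_bar_center',):
    for d in manip.masks_of('wrist',l):
        if d['mask'].sum()<4000:
            v,u=np.nonzero(d['mask']&(abs(s['z_map']-0)>0)); p=cloud(s,d['mask']); 
            t=p[p[:,2]>.026]; r=cv2.minAreaRect(t[:,:2].astype(np.float32)); print(r, tojig(np.array([r[0]]),q), r[2]-np.degrees(q[2]),t[:,2].mean())
E
python3 e.py
```

```text
LL 21 [256.   104.14] [6.06 0.02]
RL 19 [309.   115.89] [5.48 0.09]
FE 26 [285.5 265.1] [39.68  0.09]
C1 65 [270.6 147. ] [ 0.26 18.76]
C2 20 [294.42 131.5 ] [0.01 5.77]
jig [0.5723 0.206  0.8607] 49.31312471158721 resid mm [np.float64(-0.17), np.float64(-0.16), np.float64(0.33), np.float64(-0.030000000000000002), np.float64(0.030000000000000002)]
blue far x [ 0.01944706 -0.02573894] [3.25993580e-05 5.08814349e-03] to go 0.030552935843295135
cam jig [[ 0.05142706 -0.00343066]] 0.3723480424234069
side y [-0.00338343 -0.01284927]
side y [ 0.00562371 -0.03914929]
((0.4342937171459198, 0.332459956407547), (0.06000789254903793, 0.026532890275120735), 34.72548294067383) [[0.0058944  0.18707583]] -14.587641770913379 0.02982673994454264
```

```bash
cat >> h.py <<'E'
try: JQ=np.load('jig.npy')
except Exception: JQ=None
def J(x,y,z):  # jig mm -> world
    c,s=np.cos(JQ[2]),np.sin(JQ[2]); return [JQ[0]+(c*x-s*y)/1e3, JQ[1]+(s*x+c*y)/1e3, z/1e3]
def tj(p): 
    d=np.asarray(p)[:2]-JQ[:2]; c,s=np.cos(JQ[2]),np.sin(JQ[2]); return np.round(1e3*np.array([c*d[0]+s*d[1],-s*d[0]+c*d[1]]),2)
E
python3 -c "
from h import *
t=np.radians(45)
goal(J(-110,-26.5,150),t,JQ[2]); goal(J(-75,-26.5,60),t,JQ[2]); goal(J(-75,-26.5,36),t,JQ[2])"
```

```text
shift [-0.0914, 0.0227, 0.0988] turn [0.0029, 0.7849, -0.0062] rows>=6.3
shift [-0.0564, 0.0224, 0.1888] turn [0.0029, 0.7849, -0.0062] rows>=6.3
shift [-0.0564, 0.0224, 0.2128] turn [0.0029, 0.7849, -0.0062] rows>=6.3
```

carry_out --commands '[0, -0.091, 0.023, 0.099, 0, 0.785, 0, 0, -0.091, 0.023, 0.099, 0, 0.785, 0, 0, -0.091, 0.023, 0.099, 0, 0.785, 0, 0, -0.091, 0.023, 0.099, 0, 0.785, 0, 0, -0.091, 0.023, 0.099, 0, 0.785, 0, 0, -0.091, 0.023, 0.099, 0, 0.785, 0, 0, -0.091, 0.023, 0.099, 0, 0.785, 0, 0, -0.091, 0.023, 0.099, 0, 0.785, 0, 0, -0.056, 0.023, 0.187, 0, 0.785, 0, 0, -0.056, 0.023, 0.187, 0, 0.785, 0, 0, -0.056, 0.023, 0.187, 0, 0.785, 0, 0, -0.056, 0.023, 0.187, 0, 0.785, 0, 0, -0.056, 0.023, 0.187, 0, 0.785, 0, 0, -0.056, 0.023, 0.187, 0, 0.785, 0, 0, -0.056, 0.023, 0.187, 0, 0.785, 0, 0, -0.056, 0.023, 0.187, 0, 0.785, 0]'

```text
clock: 4.3
tcp_pos: [0.5454, 0.1321, 0.0633]
orientation: [-2.404, -1.096, -0.999]
contact_force: [0.6, 1.1, -0.2]
opening: -0.0
grasp_force: 0.0
```

```bash
cat > f.py <<'E'
from h import *
import sys
st=manip.state(); T=R.from_rotvec(st['orientation']).as_matrix()
print(st['clock'],'jig',tj(st['tcp_pos']),st['tcp_pos'][2],'F',st['contact_force'].round(1) if hasattr(st['contact_force'],'round') else st['contact_force'],'j',np.round(st['joints'],2))
print('zaxis',T[:,2].round(3),'tilt',np.degrees(np.arccos(-T[2,2])).round(2),'yaxis',T[:,1].round(3))
s=snap('wrist'); np.save('w_%s.npy'%sys.argv[1],s,allow_pickle=True); save(s,'wr_%s.png'%sys.argv[1],scale=1.42)
st2=manip.state(); print('after',tj(st2['tcp_pos']),st2['tcp_pos'][2])
E
python3 f.py 2
```

```text
4.3 jig [-73.59 -27.77] 0.06331780180966895 F [ 0.6  1.1 -0.2] j [-0.07  0.21 -0.91 -0.1   0.6   2.39]
zaxis [ 0.466  0.533 -0.706] tilt 45.08 yaxis [ 0.754 -0.657  0.002]
after [-73.66 -27.66] 0.0630256703592701
```

View pics/wr_2.png

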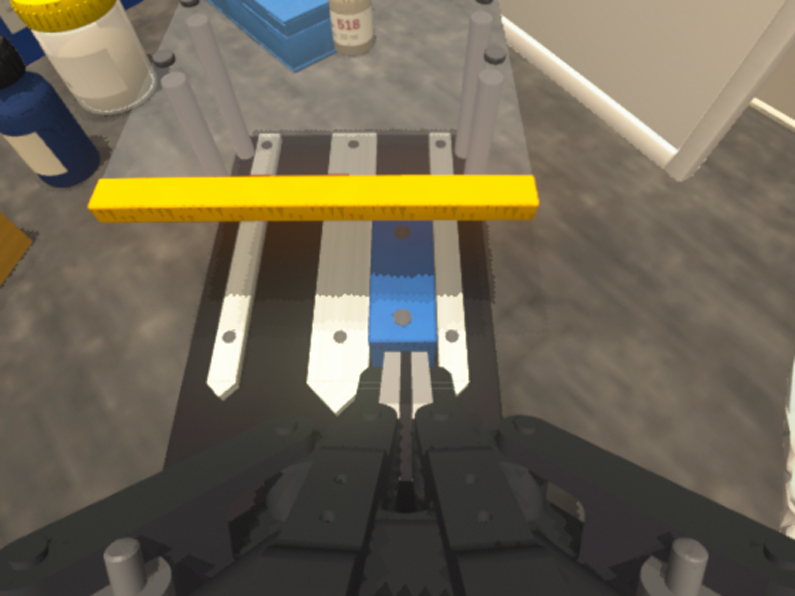

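The tilted view shows the fingertips right behind the blue bar, whose near end is at about (403,355) in line with them. The yellow trim at rows 178–220 hides the far edge. Next I lower 27 mm and push forward about 37 mm, which leaves some distance to go.

carry_out --commands '[0, -0.019, -0.001, 0.019, 0, 0, 0, 0, -0.019, -0.001, 0.019, 0, 0, 0, 0, -0.019, -0.001, 0.019, 0, 0, 0, 0, -0.015, -0.001, 0.023, 0, 0, 0, 0, -0.012, -0.001, 0.026, 0, 0, 0, 0, -0.009, -0.001, 0.029, 0, 0, 0, 0, -0.007, -0.001, 0.031, 0, 0, 0, 0, -0.005, -0.001, 0.033, 0, 0, 0, 0, -0.003, -0.001, 0.035, 0, 0, 0, 0, -0.001, -0.001, 0.037, 0, 0, 0, 0, 0.001, -0.001, 0.039, 0, 0, 0, 0, 0.003, -0.001, 0.041, 0, 0, 0, 0, 0.005, -0.001, 0.043, 0, 0, 0, 0, 0.007, -0.001, 0.045, 0, 0, 0, 0, 0.007, -0.001, 0.045, 0, 0, 0, 0, 0.007, -0.001, 0.045, 0, 0, 0]'

```text
clock: 5.68
tcp_pos: [0.5678, 0.161, 0.0343]
orientation: [-2.404, -1.095, -0.995]
contact_force: [-0.1, -0.2, -0.6]
opening: -0.0005
grasp_force: 0.0
```

```bash
python3 f.py 3
```

```text
5.6833 jig [-37.14 -25.94] 0.03434944724838829 F [-0.1 -0.2 -0.6] j [ 0.    0.31 -0.89 -0.22  0.56  2.46]
zaxis [ 0.464  0.533 -0.707] tilt 44.97 yaxis [ 0.755 -0.656 -0.   ]
after [-37.26 -25.91] 0.034330122924770085
```

View pics/wr_3.png

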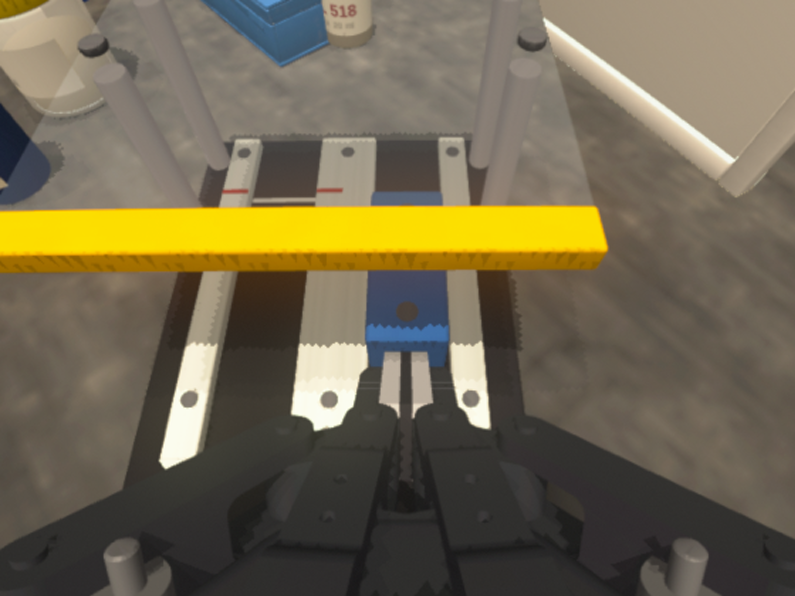

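```bash
cat > g.py <<'E'
from jig import *
from h import tj
import sys
s=np.load('w_%s.npy'%sys.argv[1],allow_pickle=True).item(); g=s['pixels'].astype(float).mean(2); px=s['pixels'].astype(float); bl=px[:,:,2]-px[:,:,0]
LL=edges(g,0,range(182,218),137,145,'line'); FB=edges(bl,0,range(268,307),128,143,'+')
for n,a,z in (('LL',LL,.008),('FB',FB,.038)):
    p=np.array([tj(w) for w in onplane(s,a,z)]); print(n,len(a),a.mean(0).round(2),a[:,1].std().round(2),np.median(p,0),p[:,0].std().round(2))
E
python3 g.py 3
```

```text
LL 36 [199.5  140.38] 0.23 [62.03  27.985] 0.12
FB 39 [287.   134.43] 0.07 [ 39.68 -26.66] 0.04
```

The far edge (row 192, columns 372–441 in the view) measures 39.7 mm, and the left line in the same image reads 62.03 mm, so the calibration holds. That leaves about 10 mm: I'll push 8.5 mm, re-measure, then finish.

carry_out --commands '[0, 0.002, 0, 0.002, 0, 0, 0, 0, 0.004, 0, 0.004, 0, 0, 0, 0, 0.006, 0, 0.006, 0, 0, 0, 0, 0.006, 0, 0.006, 0, 0, 0, 0, 0.006, 0, 0.006, 0, 0, 0, 0, 0.006, 0, 0.006, 0, 0, 0]'

```text
clock: 6.23
tcp_pos: [0.5733, 0.1673, 0.0344]
orientation: [-2.404, -1.095, -0.995]
contact_force: [0.5, 0.6, 0.6]
opening: 0.0001
grasp_force: 0.0
```

```bash
python3 f.py 4; sed -e 's/137,145/130,152/' -e 's/128,143/120,146/' g.py > g2.py; python3 g2.py 4
```

```text
6.2333 jig [-28.72 -26.02] 0.034426286775204026 F [0.5 0.6 0.6] j [ 0.02  0.32 -0.88 -0.22  0.55  2.48]
zaxis [ 0.464  0.533 -0.707] tilt 44.98 yaxis [ 0.755 -0.656 -0.   ]
after [-28.79 -26.01] 0.03440199860651265
LL 36 [199.5  150.45] 0.02 [62.415 26.89 ] 0.05
FB 39 [287.   134.36] 0.03 [ 48.19 -26.77] 0.04
```

carry_out --commands '[0, 0.0011, 0, 0.0011, 0, 0, 0, 0, 0.0011, 0, 0.0011, 0, 0, 0, 0, 0.0011, 0, 0.0011, 0, 0, 0, 0, 0.0011, 0, 0.0011, 0, 0, 0]'

```text
clock: 6.62
tcp_pos: [0.5744, 0.1684, 0.0344]
orientation: [-2.404, -1.095, -0.995]
contact_force: [0.0, 0.1, -0.3]
opening: -0.0002
grasp_force: 0.0
```

```bash
python3 f.py 5; python3 g2.py 5; python3 -c "
from h import *
t=np.radians(45)
goal(J(-75,-26,50),t,JQ[2]); goal(J(-60,0,250),0,JQ[2])"
```

```text
6.6167 jig [-27.17 -26.07] 0.034448552447909724 F [ 0.   0.1 -0.3] j [ 0.02  0.32 -0.88 -0.22  0.55  2.48]
zaxis [ 0.464  0.533 -0.707] tilt 44.98 yaxis [ 0.754 -0.656  0.   ]
after [-27.22 -26.09] 0.034435147613632845
shift [-0.0228, 0.0002, -0.0448] turn [0.0042, 0.0004, -0.0042] rows>=1.2
shift [0.1291, -0.0259, -0.1758] turn [0.0023, -0.785, -0.0056] rows>=6.3Traceback (most recent call last):
  File "g2.py", line 7, in <module>
    p=np.array([tj(w) for w in onplane(s,a,z)]); print(n,len(a),a.mean(0).round(2),a[:,1].std().round(2),np.median(p,0),p[:,0].std().round(2))
                               ~~~~~~~^^^^^^^
  File "h.py", line 17, in onplane
    r=rays(s,px); Rm=cv2.Rodrigues(np.array(s['rvec'],float))[0]
  File "h.py", line 12, in rays
    k,d=K(s); return cv2.undistortPoints(np.asarray(px,float).reshape(-1,1,2),k,d).reshape(-1,2)
                     ~~~~~~~~~~~~~~~~~~~^^^^^^^^^^^^^^^^^^^^^^^^^^^^^^^^^^^^^^^^^^
cv2.error: OpenCV(4.12.0) /io/opencv/modules/calib3d/src/undistort.dispatch.cpp:347: error: (-215:Assertion failed) CV_IS_MAT(_src) && CV_IS_MAT(_dst) && (_src->rows == 1 || _src->cols == 1) && (_dst->rows == 1 || _dst->cols == 1) && _src->cols + _src->rows - 1 == _dst->rows + _dst->cols - 1 && (CV_MAT_TYPE(_src->type) == CV_32FC2 || CV_MAT_TYPE(_src->type) == CV_64FC2) && (CV_MAT_TYPE(_dst->type) == CV_32FC2 || CV_MAT_TYPE(_dst->type) == CV_64FC2) in function 'cvUndistortPointsInternal'
```

carry_out --commands '[0, -0.02, 0, -0.02, 0, 0, 0, 0, -0.035, 0, -0.035, 0, 0, 0, 0, -0.035, 0, -0.035, 0, 0, 0, 0, 0, 0, -0.09, 0, 0, 0, 0, 0.161, -0.046, -0.144, 0, -0.785, 0, 0, 0.161, -0.046, -0.144, 0, -0.785, 0, 0, 0.161, -0.046, -0.144, 0, -0.785, 0, 0, 0.161, -0.046, -0.144, 0, -0.785, 0, 0, 0.161, -0.046, -0.144, 0, -0.785, 0, 0, 0.161, -0.046, -0.144, 0, -0.785, 0, 0, 0.161, -0.046, -0.144, 0, -0.785, 0, 0, 0.161, -0.046, -0.144, 0, -0.785, 0, 0, 0.161, -0.046, -0.144, 0, -0.785, 0, 0, 0.161, -0.046, -0.144, 0, -0.785, 0, 0, 0.161, -0.046, -0.144, 0, -0.785, 0, 0, 0.161, -0.046, -0.144, 0, -0.785, 0]'

```text
clock: 8.0
tcp_pos: [0.5481, 0.2086, 0.249]
orientation: [-2.858, -1.303, -0.001]
contact_force: [0.8, -0.5, -0.1]
opening: 0.0
grasp_force: 0.0
```

```bash
python3 f.py 6; cat > k.py <<'E'
from h import *
s=np.load('w_6.npy',allow_pickle=True).item()
pr=lambda l:[proj(s,[J(*q)])[0].round(1).tolist() for q in l]
print('LL',pr([(62,41,8),(62,13,8)]),'RL',pr([(50,-13,8),(50,-41,8)]),'FE',pr([(-120,60,8),(-120,-60,8)]),'blue far top',pr([(50,-14,38),(50,-40,38)]),'red rails R',pr([(50,-12,14),(50,-42,14)]))
for d in manip.masks_of('wrist','brass_bar_center'):
    p=cloud(s,d['mask']); t=p[(p[:,2]>.026)&(p[:,2]<.034)]
    if len(t)>50 and d['mask'].sum()<6000: r=cv2.minAreaRect(t[:,:2].astype(np.float32)); print(d['score'],r)
E
python3 k.py
```

```text
8.0 jig [-13.78  20.04] 0.2489534198809151 F [ 0.8 -0.5 -0.1] j [0.36 0.4  0.22 1.39 0.   2.65]
zaxis [-0.     0.001 -1.   ] tilt 0.06 yaxis [ 0.755 -0.656 -0.001]
after [-14.54  19.88] 0.24927505204627187
LL [[265.5, 105.9], [292.3, 105.8]] RL [[317.0, 117.5], [343.6, 117.5]] FE [[252.4, 266.2], [353.7, 265.8]] blue far top [[320.8, 117.8], [347.7, 117.8]] red rails R [[316.6, 117.6], [345.5, 117.6]]
0.85 ((0.433963418006897, 0.33269932866096497), (0.05961127206683159, 0.026730135083198547), 34.3994026184082)
```

View pics/wr_6.png

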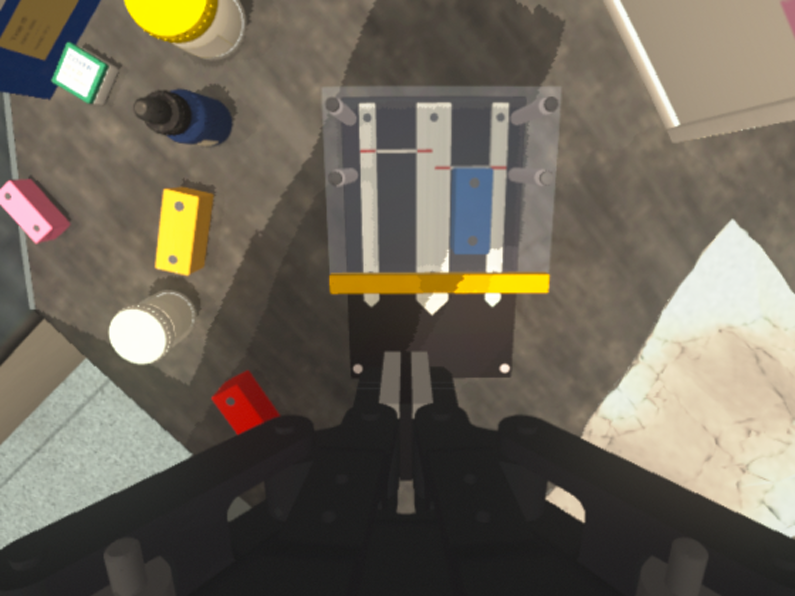

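The wrist view shows the blue bar's far edge at about row 167, right at the right line (red marks at row 168), seen almost from straight above. A sub-pixel check comes next.

```bash
cat > m.py <<'E'
from jig import *
from h import tj,J,goal
s=np.load('w_6.npy',allow_pickle=True).item(); px=s['pixels'].astype(float); g=px.mean(2); bl=px[:,:,2]-px[:,:,0]; rd=px[:,:,0]-px[:,:,1]
for n,a,z in (('LL',edges(g,0,range(268,291),99,112,'line'),.008),('redC',edges(rd,0,range(307,315),111,124,'line'),.014),('redR',edges(rd,0,range(347,355),111,124,'line'),.014),('FE',edges(g,0,range(258,268),258,274,'+'),.008),('FB',edges(bl,0,range(323,344),108,126,'+'),.038),('NB',edges(bl,0,range(323,344),170,186,'-'),.038)):
    if not len(a): print(n,'none'); continue
    p=np.array([tj(w) for w in onplane(s,a,z)]); print(n,len(a),a.mean(0).round(2),np.median(p,0))
h=np.radians(34.5); b=[.434,.3325]
goal([*b,.12],0,h); goal([*b,.022],0,h)
print('jar gap etc')
for l in ('white_jar_center','blue_dropper_center'):
    d=manip.masks_of('wrist',l)[0]; p=cloud(s,d['mask']); t=p[p[:,2]>p[:,2].max()-.012]; print(l,cv2.minEnclosingCircle(t[:,:2].astype(np.float32)),np.percentile(p[:,2],99))
E
python3 m.py
```

```text
LL 23 [279.   106.02] [61.81 26.88]
redC 8 [310.5  117.76] [49.845 -5.735]
redR 8 [350.5  117.62] [ 49.925 -47.22 ]
FE none
FB 21 [333.   118.04] [ 49.78 -25.79]
NB 21 [333.  178.6] [ -9.71 -27.64]
shift [0.0196, -0.1677, 0.1298] turn [-0.0005, -0.0017, 0.2522] rows>=5.1
shift [0.0194, -0.1676, 0.2278] turn [-0.0005, -0.0017, 0.2522] rows>=6.8
jar gap etc
white_jar_center ((0.3695675730705261, 0.2956300377845764), 0.022097205743193626) 0.057868461153086755
blue_dropper_center ((0.502155601978302, 0.3751072883605957), 0.006209325511008501) 0.10037742371932246
```

Blue's far edge is at 49.8 mm against the line at 49.85 mm, so the blue bar is done. Brass grasp: centre (0.434, 0.3325), heading 34.5°. The view shows it at (185,232), between the jar lid (140,335) and the dropper (190,115), with both long sides free.

carry_out --commands '[0.7, 0.0195, -0.1675, 0.13, 0, 0, 0.252, 0.7, 0.0195, -0.1675, 0.13, 0, 0, 0.252, 0.7, 0.0195, -0.1675, 0.13, 0, 0, 0.252, 0.7, 0.0195, -0.1675, 0.13, 0, 0, 0.252, 0.7, 0.0195, -0.1675, 0.13, 0, 0, 0.252, 0.7, 0.0195, -0.1675, 0.13, 0, 0, 0.252, 0.7, 0.0195, -0.1675, 0.13, 0, 0, 0.252, 0.7, 0.0195, -0.1675, 0.13, 0, 0, 0.252]' --force 50

```text
clock: 8.87
tcp_pos: [0.4425, 0.3208, 0.1211]
orientation: [-2.98, -0.959, 0.003]
contact_force: [1.2, 0.3, -0.4]
opening: 0.0598
grasp_force: 0.0
```

```bash
cat > n.py <<'E'
from h import *
st=manip.state(); print(st['clock'],st['tcp_pos'],st['opening'],np.round(st['joints'],2))
s=snap('top'); m=manip.masks_of('top','brass_bar_center'); 
h=np.radians(34.5); goal([.434,.3325,.027],0,h)
w=snap('wrist'); save(w,'w7.png',scale=1.42)
for d in manip.masks_of('wrist','brass_bar_center'):
    p=cloud(w,d['mask']); t=p[(p[:,2]>.026)&(p[:,2]<.034)]
    if len(t)>50 and d['mask'].sum()<9000: print(d['score'],cv2.minAreaRect(t[:,:2].astype(np.float32)),d['rect'])
E
python3 n.py
```

```text
8.8667 [0.44245133 0.32081751 0.12106601] 0.059764613817945005 [ 0.62  0.36 -0.16  1.05  0.01  3.14]
shift [-0.001, -0.0138, 0.0947] turn [-0.0112, -0.0024, 0.0195] rows>=2.3
0.63 ((0.4338947832584381, 0.33336955308914185), (0.05976153537631035, 0.025703800842165947), 35.5362434387207) [246.0, 168.7, 285.4, 260.6]
```

Joint 6 ran into its 3.14 limit, so I'll use the equivalent grasp half a turn round. I'll rise a little and turn back in two calls.

carry_out --commands '[0.7, 0, -0.01, -0.03, 0, 0, -0.5, 0.7, 0, -0.01, -0.03, 0, 0, -1.57, 0.7, 0, -0.01, -0.03, 0, 0, -1.57, 0.7, 0, -0.01, -0.03, 0, 0, -1.57, 0.7, 0, -0.01, -0.03, 0, 0, -1.57, 0.7, 0, -0.01, -0.03, 0, 0, -1.57, 0.7, 0, -0.01, -0.03, 0, 0, -1.57, 0.7, 0, -0.01, -0.03, 0, 0, -1.57, 0.7, 0, -0.01, -0.03, 0, 0, -1.57, 0.7, 0, -0.01, -0.03, 0, 0, -1.57, 0.7, 0, -0.01, -0.03, 0, 0, -1.57, 0.7, 0, -0.01, -0.03, 0, 0, -1.57, 0.7, 0, -0.01, -0.03, 0, 0, -1.57, 0.7, 0, -0.01, -0.03, 0, 0, -1.57, 0.7, 0, -0.01, -0.03, 0, 0, -1.57, 0.7, 0, -0.01, -0.03, 0, 0, -1.57]'

```text
clock: 10.4
tcp_pos: [0.4367, 0.329, 0.1505]
orientation: [-1.434, -2.784, -0.009]
contact_force: [0.5, -0.3, -0.2]
opening: 0.0598
grasp_force: 0.0
```

```bash
python3 -c "
from h import *
st=manip.state(); print(st['clock'],st['tcp_pos'],np.round(st['joints'],2))
goal([.434,.333,.15],0,np.radians(214.5))"
```

```text
10.4 [0.43666626 0.32904323 0.15048435] [ 0.64  0.34 -0.11  1.12  0.01  1.59]
shift [0.0048, 0.0001, 0.0005] turn [0.009, -0.0086, -1.5536] rows>=12.4
```

carry_out --commands '[0.7, 0.0048, 0, 0, 0.009, -0.009, -1.554, 0.7, 0.0048, 0, 0, 0.009, -0.009, -1.554, 0.7, 0.0048, 0, 0, 0.009, -0.009, -1.554, 0.7, 0.0048, 0, 0, 0.009, -0.009, -1.554, 0.7, 0.0048, 0, 0, 0.009, -0.009, -1.554, 0.7, 0.0048, 0, 0, 0.009, -0.009, -1.554, 0.7, 0.0048, 0, 0, 0.009, -0.009, -1.554, 0.7, 0.0048, 0, 0, 0.009, -0.009, -1.554, 0.7, 0.0048, 0, 0, 0.009, -0.009, -1.554, 0.7, 0.0048, 0, 0, 0.009, -0.009, -1.554, 0.7, 0.0048, 0, 0, 0.009, -0.009, -1.554, 0.7, 0.0048, 0, 0, 0.009, -0.009, -1.554, 0.7, 0.0048, 0, 0, 0.009, -0.009, -1.554, 0.7, 0.0048, 0, 0, 0.009, -0.009, -1.554, 0.7, 0.0048, 0, 0, 0.009, -0.009, -1.554, 0.7, 0.0048, 0, 0, 0.009, -0.009, -1.554]'

```text
clock: 11.73
tcp_pos: [0.4336, 0.333, 0.1503]
orientation: [-0.932, 3.0, -0.0]
contact_force: [0.0, -0.6, 0.6]
opening: 0.0596
grasp_force: 0.0
```

```bash
cat > n.py <<'E'
from h import *
w=snap('wrist'); save(w,'w8.png',scale=1.42)
st=manip.state(); print(st['clock'],st['tcp_pos'],st['opening'],np.round(st['joints'],2))
for d in manip.masks_of('wrist','brass_bar_center'):
    p=cloud(w,d['mask']); t=p[(p[:,2]>.026)&(p[:,2]<.034)]
    if len(t)>50 and d['mask'].sum()<12000: print(d['score'],cv2.minAreaRect(t[:,:2].astype(np.float32)),d['rect'])
goal([.434,.333,.027],0,np.radians(214.8))
E
python3 n.py
```

```text
11.7833 [0.43358418 0.33303651 0.15029221] 0.05975595575014494 [ 0.66  0.34 -0.11  1.12 -0.    0.05]
0.61 ((0.4333571493625641, 0.3328060507774353), (0.06028218939900398, 0.025888241827487946), 35.32998275756836) [270.2, 161.7, 303.2, 247.3]
shift [-0.0003, -0.0003, 0.1233] turn [-0.0002, -0.0001, -0.0036] rows>=3.0
```

View pics/w8.png

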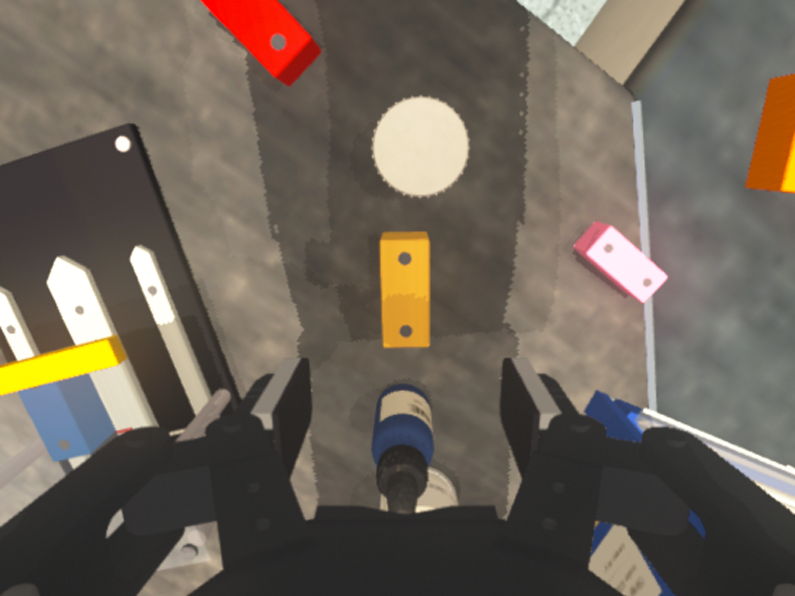

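The view shows the bar at (405,290) centred and aligned between the open fingers. The jar (420,147) and the dropper (403,430) are clear of both, so I descend and grip.

carry_out --commands '[0.7, 0, 0, 0.035, 0, 0, -0.008, 0.7, 0, 0, 0.07, 0, 0, -0.008, 0.7, 0, 0, 0.1, 0, 0, -0.008, 0.7, 0, 0, 0.123, 0, 0, -0.008, 0.7, 0, 0, 0.123, 0, 0, -0.008, 0.7, 0, 0, 0.123, 0, 0, -0.008, 0, 0, 0, 0.123, 0, 0, -0.008, 0, 0, 0, 0.123, 0, 0, -0.008, 0, 0, 0, 0.123, 0, 0, -0.008, 0, 0, 0, 0.123, 0, 0, -0.008, 0, 0, 0, 0.123, 0, 0, -0.008, 0, 0, 0, 0.123, 0, 0, -0.008, 0, 0, 0, 0.123, 0, 0, -0.008, 0, 0, 0, 0.123, 0, 0, -0.008]' --force 50

```text
clock: 13.0
tcp_pos: [0.4345, 0.3337, 0.0291]
orientation: [-0.948, 2.992, 0.001]
contact_force: [-1.0, -1.5, 10.2]
opening: 0.025
grasp_force: 49.7
```

```bash
python3 -c "
from h import *
st=manip.state(); print(st['clock'],st['tcp_pos'],st['opening'],st['grasp_force'],st['contact_force'])
h=JQ[2]+np.pi
goal([st['tcp_pos'][0],st['tcp_pos'][1],.13],0,np.radians(215.2));goal(J(-100,60,130),0,h); goal(J(-78,27,120),0,h); goal(J(-78,27,50),0,h)"
```

```text
13.0 [0.43445324 0.3337139  0.02908107] 0.025035761676664478 49.73493576049805 [-1.04358145 -1.45678616 10.15963468]
shift [-0.0003, -0.0, -0.1009] turn [-0.0002, 0.0027, -0.0006] rows>=2.4
shift [0.0722, -0.1501, -0.1011] turn [-0.0005, 0.0026, -0.2469] rows>=4.7
shift [0.0428, -0.1767, -0.091] turn [-0.0005, 0.0026, -0.2469] rows>=4.9
shift [0.043, -0.1767, -0.021] turn [-0.0005, 0.0026, -0.2469] rows>=4.4
```

carry_out --commands '[0, 0, 0, -0.035, 0, 0, 0, 0, 0, 0, -0.07, 0, 0, 0, 0, 0, 0, -0.1, 0, 0, 0, 0, 0.046, -0.177, -0.091, 0, 0.003, -0.247, 0, 0.046, -0.177, -0.091, 0, 0.003, -0.247, 0, 0.046, -0.177, -0.091, 0, 0.003, -0.247, 0, 0.046, -0.177, -0.091, 0, 0.003, -0.247, 0, 0.046, -0.177, -0.091, 0, 0.003, -0.247, 0, 0.046, -0.177, -0.091, 0, 0.003, -0.247, 0, 0.046, -0.177, -0.091, 0, 0.003, -0.247, 0, 0.046, -0.177, -0.091, 0, 0.003, -0.247, 0, 0.046, -0.177, -0.091, 0, 0.003, -0.247]'

```text
clock: 14.0
tcp_pos: [0.4977, 0.1628, 0.1187]
orientation: [1.311, -2.852, 0.002]
contact_force: [-0.2, 0.3, -1.8]
opening: 0.0253
grasp_force: 50.6
```

```bash
cat > o.py <<'E'
from h import *
w=snap('wrist'); save(w,'w9.png',scale=1.42); np.save('w_9.npy',w,allow_pickle=True)
st=manip.state(); print(st['clock'],tj(st['tcp_pos']),st['tcp_pos'][2],st['opening'],st['grasp_force'],st['contact_force'],np.round(st['joints'],2))
h=JQ[2]+np.pi
goal(J(-73,27,60),0,h); goal(J(-73,27,37.5),0,h)
E
python3 o.py
```

```text
14.05 [-81.37  28.46] 0.11859932153394086 0.024561895175931707 50.63898146152496 [-6.78237168e-01 -2.82677248e-04 -1.08208592e+00] [ 0.32  0.32 -0.22  1.03 -0.   -0.55]
shift [-0.0085, -0.0015, 0.0586] turn [0.0001, -0.0028, 0.0016] rows>=1.4
shift [-0.0086, -0.0015, 0.0811] turn [0.0001, -0.0028, 0.0016] rows>=2.0
```

View pics/w9.png

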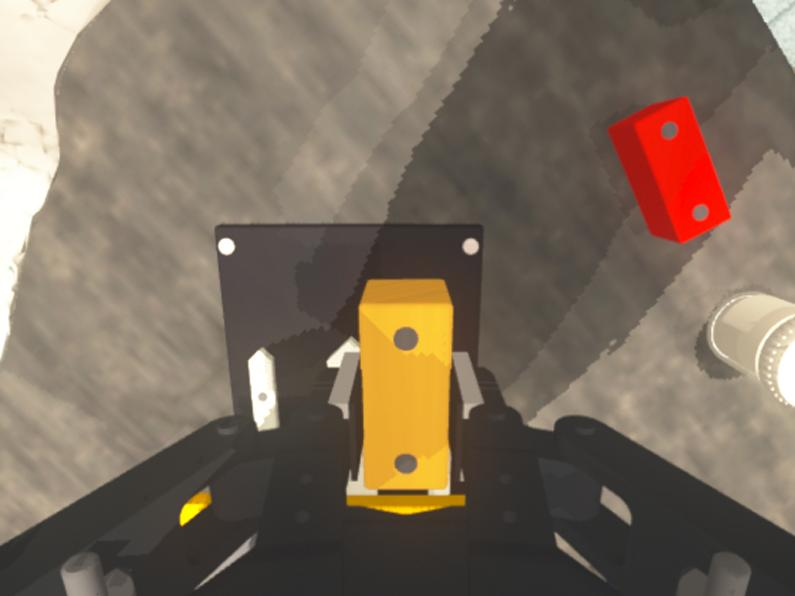

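The bar is held square, and beyond it the bed and left rail taper line up. Lowering it into the channel mouth.

carry_out --commands '[0, -0.0085, -0.0015, 0.03, 0, -0.003, 0, 0, -0.0085, -0.0015, 0.05, 0, -0.003, 0, 0, -0.0085, -0.0015, 0.058, 0, -0.003, 0, 0, -0.0085, -0.0015, 0.058, 0, -0.003, 0, 0, -0.0085, -0.0015, 0.066, 0, -0.003, 0, 0, -0.0085, -0.0015, 0.074, 0, -0.003, 0, 0, -0.0085, -0.0015, 0.08, 0, -0.003, 0, 0, -0.0085, -0.0015, 0.08, 0, -0.003, 0, 0, -0.0085, -0.0015, 0.08, 0, -0.003, 0]'

```text
clock: 14.8
tcp_pos: [0.5043, 0.1671, 0.0383]
orientation: [1.311, -2.855, -0.0]
contact_force: [0.3, -0.3, -2.1]
opening: 0.0249
grasp_force: 50.8
```

```bash
python3 o.py
```

```text
14.85 [-73.68  26.08] 0.038529669459244985 0.025131531346717056 50.76157629489899 [-0.06365934  0.63541293 -2.3962358 ] [ 0.32  0.41 -0.32  0.84  0.   -0.54]
shift [-0.0007, 0.0009, -0.0215] turn [0.0001, -0.0001, 0.0002] rows>=0.5
shift [-0.0007, 0.0009, 0.001] turn [0.0001, -0.0001, 0.0002] rows>=0.0
```

carry_out --commands '[0, -0.0007, 0.0009, 0.001, 0, 0, 0, 0, -0.0007, 0.0009, 0.001, 0, 0, 0, 0.5, -0.0007, 0.0009, 0.001, 0, 0, 0, 0.5, -0.0007, 0.0009, 0.001, 0, 0, 0, 0.5, -0.0007, 0.0009, 0.001, 0, 0, 0, 0.5, -0.0007, 0.0009, 0.001, 0, 0, 0, 0.5, -0.0007, 0.0009, -0.02, 0, 0, 0, 0.5, -0.0007, 0.0009, -0.06, 0, 0, 0, 0.5, 0, 0, -0.1, 0, 0, 0, 0, 0.03, 0, -0.14, 0, 0, 0.12, 0, 0.04, 0, -0.16, 0, 0, 1.2, 0, 0.04, 0, -0.16, 0, 0, 1.2, 0, 0.04, 0, -0.16, 0, 0, 1.2, 0, 0.04, 0, -0.16, 0, 0, 1.2, 0, 0.04, 0, -0.16, 0, 0, 1.2, 0, 0.04, 0, -0.16, 0, 0, 1.2, 0, 0.04, 0, -0.16, 0, 0, 1.2, 0, 0.04, 0, -0.16, 0, 0, 1.2, 0, 0.04, 0, -0.16, 0, 0, 1.2, 0, 0.04, 0, -0.16, 0, 0, 1.2]'

```text
clock: 16.52
tcp_pos: [0.4784, 0.1368, 0.1984]
orientation: [-0.536, -3.095, 0.0]
contact_force: [-0.2, -0.4, 0.3]
opening: -0.0001
grasp_force: 0.0
```

```bash
python3 -c "
from h import *
st=manip.state(); print(st['clock'],tj(st['tcp_pos']),st['tcp_pos'][2],np.round(st['joints'],2),st['opening'])
goal(J(-70,20,220),0,JQ[2])"
```

```text
16.5167 [-113.72   26.1 ] 0.19835976916982243 [ 0.28  0.22 -0.15  1.2   0.    0.62] -6.989977542844841e-05
shift [-0.0214, 0.0386, -0.0216] turn [-0.0002, -0.0, 1.9377] rows>=15.5
```

carry_out --commands '[0, -0.0215, 0.0385, -0.0215, 0, 0, 1.938, 0, -0.0215, 0.0385, -0.0215, 0, 0, 1.938, 0, -0.0215, 0.0385, -0.0215, 0, 0, 1.938, 0, -0.0215, 0.0385, -0.0215, 0, 0, 1.938, 0, -0.0215, 0.0385, -0.0215, 0, 0, 1.938, 0, -0.0215, 0.0385, -0.0215, 0, 0, 1.938, 0, -0.0215, 0.0385, -0.0215, 0, 0, 1.938, 0, -0.0215, 0.0385, -0.0215, 0, 0, 1.938, 0, -0.0215, 0.0385, -0.0215, 0, 0, 1.938, 0, -0.0215, 0.0385, -0.0215, 0, 0, 1.938, 0, -0.0215, 0.0385, -0.0215, 0, 0, 1.938, 0, -0.0215, 0.0385, -0.0215, 0, 0, 1.938, 0, -0.0215, 0.0385, -0.0215, 0, 0, 1.938, 0, -0.0215, 0.0385, -0.0215, 0, 0, 1.938, 0, -0.0215, 0.0385, -0.0215, 0, 0, 1.938, 0, -0.0215, 0.0385, -0.0215, 0, 0, 1.938, 0, -0.0215, 0.0385, -0.0215, 0, 0, 1.938, 0, -0.0215, 0.0385, -0.0215, 0, 0, 1.938]'

```text
clock: 18.02
tcp_pos: [0.5114, 0.166, 0.2198]
orientation: [-2.85, -1.323, 0.0]
contact_force: [-0.2, 0.1, 1.7]
opening: 0.0002
grasp_force: 0.0
```

```bash
python3 f.py 10; python3 -c "
from h import *
s=np.load('w_10.npy',allow_pickle=True).item()
for d in manip.masks_of('wrist','brass_bar_center'):
    p=cloud(s,d['mask']); t=p[(p[:,2]>.033)&(p[:,2]<.045)]; print(d['score'],d['rect'],len(t))
    if len(t)>50 and d['mask'].sum()<12000: r=cv2.minAreaRect(t[:,:2].astype(np.float32)); print(r,tj(r[0]),np.degrees(JQ[2]),t[:,2].mean())
t=np.radians(45)
goal(J(-145,27,110),t,JQ[2]); goal(J(-135,27,36),t,JQ[2])"
```

```text
18.0167 jig [-70.04  20.05] 0.21978371410356592 F [-0.2  0.1  1.7] j [0.31 0.3  0.   1.28 0.   2.59]
zaxis [-0. -0. -1.] tilt 0.02 yaxis [ 0.764 -0.646 -0.   ]
after [-70.06  20.05] 0.2197914570035833
0.97 [267.1, 157.3, 295.2, 225.4] 1695
((0.5038431286811829, 0.16804659366607666), (0.05940086394548416, 0.02590080350637436), 49.872886657714844) [-73.44  27.15] 49.31312471158721 0.037933887012748094
0.19 [219.0, 0.0, 415.2, 232.8] 5
shift [-0.0749, -0.0075, 0.1098] turn [-0.0031, 0.7856, 0.0071] rows>=6.3
shift [-0.0649, -0.0074, 0.1838] turn [-0.0031, 0.7856, 0.0071] rows>=6.3
```

View pics/wr_10.png

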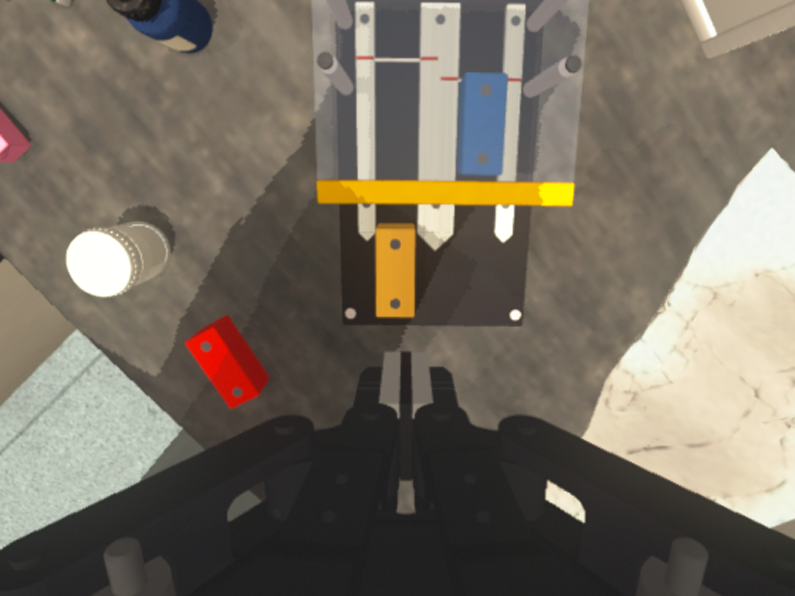

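The view shows the brass bar at (395,272), straight in the left channel's mouth: jig (−73.4, 27.15), top at 38 mm, so flat. The blue bar is still at its line. I'll push in two stages, 30° tilt first (better reach close in), then 45° under the guard.

```bash
python3 -c "
from h import *
t=np.radians(30)
goal(J(-145,27,110),t,JQ[2]); goal(J(-138,27,37),t,JQ[2])"
```

```text
shift [-0.0749, -0.0075, 0.1098] turn [-0.0021, 0.5238, 0.0073] rows>=4.2
shift [-0.0679, -0.0074, 0.1828] turn [-0.0021, 0.5238, 0.0073] rows>=4.7
```

carry_out --commands '[0, -0.075, -0.0075, 0.05, -0.002, 0.524, 0.007, 0, -0.075, -0.0075, 0.11, -0.002, 0.524, 0.007, 0, -0.075, -0.0075, 0.11, -0.002, 0.524, 0.007, 0, -0.075, -0.0075, 0.11, -0.002, 0.524, 0.007, 0, -0.075, -0.0075, 0.11, -0.002, 0.524, 0.007, 0, -0.075, -0.0075, 0.11, -0.002, 0.524, 0.007, 0, -0.068, -0.0075, 0.15, -0.002, 0.524, 0.007, 0, -0.068, -0.0075, 0.183, -0.002, 0.524, 0.007, 0, -0.068, -0.0075, 0.183, -0.002, 0.524, 0.007, 0, -0.068, -0.0075, 0.183, -0.002, 0.524, 0.007]'

```text
clock: 18.95
tcp_pos: [0.4603, 0.1191, 0.036]
orientation: [-2.585, -1.183, -0.688]
contact_force: [-0.6, 0.5, 0.7]
opening: -0.0
grasp_force: 0.0
```

```bash
python3 f.py 11; python3 -c "
from h import *
t=np.radians(30); goal(J(-80,27,37),t,JQ[2])"
```

```text
18.95 jig [-138.96   28.23] 0.03600394228036628 F [-0.6  0.5  0.7] j [ 0.02  0.11 -0.91  0.18  0.38  2.37]
zaxis [ 0.324  0.378 -0.867] tilt 29.86 yaxis [ 0.757 -0.653 -0.002]
after [-137.86   27.27] 0.03754338233573341
shift [0.0499, 0.0002, 0.0294] turn [0.0008, 0.0005, -0.0017] rows>=1.4
```

carry_out --commands '[0, 0.006, 0, 0.0035, 0, 0, 0, 0, 0.011, 0, 0.0064, 0, 0, 0, 0, 0.015, 0, 0.0088, 0, 0, 0, 0, 0.019, 0, 0.0112, 0, 0, 0, 0, 0.023, 0, 0.0136, 0, 0, 0, 0, 0.027, 0, 0.0159, 0, 0, 0, 0, 0.031, 0, 0.0183, 0, 0, 0, 0, 0.035, 0, 0.0206, 0, 0, 0, 0, 0.039, 0, 0.023, 0, 0, 0, 0, 0.043, 0, 0.0253, 0, 0, 0, 0, 0.047, 0, 0.0277, 0, 0, 0, 0, 0.05, 0, 0.0294, 0, 0, 0, 0, 0.05, 0, 0.0294, 0, 0, 0]'

```text
clock: 20.08
tcp_pos: [0.5, 0.1635, 0.0364]
orientation: [-2.585, -1.182, -0.693]
contact_force: [-0.5, 0.2, 0.5]
opening: 0.0002
grasp_force: 0.0
```

```bash
python3 f.py 12; python3 -c "
from h import *
a,b=np.radians(30),np.radians(45); goal(J(-92,27,50),b,JQ[2]);goal(J(-90,27,35),b,JQ[2]); goal(J(-30,27,34.5),b,JQ[2])
s=np.load('w_12.npy',allow_pickle=True).item()
for d in manip.masks_of('wrist','brass_bar_center')[:2]:
    p=cloud(s,d['mask']); t=p[(p[:,2]>.033)&(p[:,2]<.045)]
    if len(t): q=np.array([tj(x) for x in t]); print(d['score'],np.percentile(q,[1,99],axis=0))"
```

```text
20.0833 jig [-79.37  27.12] 0.03640193009313926 F [-0.5  0.2  0.5] j [ 0.12  0.18 -0.84  0.15  0.34  2.48]
zaxis [ 0.327  0.379 -0.866] tilt 30.03 yaxis [ 0.756 -0.654  0.   ]
after [-79.77  27.21] 0.03632386444696092
shift [-0.0037, 0.0002, -0.018] turn [0.0017, 0.2615, -0.0024] rows>=2.1
shift [-0.0095, 0.0002, -0.004] turn [0.0017, 0.2615, -0.0024] rows>=2.1
shift [0.0422, 0.0001, 0.0265] turn [0.0017, 0.2615, -0.0024] rows>=2.1
0.69 [[-10.57   -38.5   ]
 [  5.7638 -13.24  ]]
0.65 [[-63.19    15.7107]
 [ -4.7628  40.8693]]
```

carry_out --commands '[0, -0.0037, 0, -0.018, 0.002, 0.2615, -0.002, 0, -0.0037, 0, -0.018, 0.002, 0.2615, -0.002, 0, -0.0037, 0, -0.018, 0.002, 0.2615, -0.002, 0, -0.0095, 0, -0.004, 0.002, 0.2615, -0.002, 0, -0.0095, 0, -0.004, 0.002, 0.2615, -0.002, 0, -0.0052, 0, -0.0015, 0.002, 0.2615, -0.002, 0, 0, 0, 0.0016, 0.002, 0.2615, -0.002, 0, 0.005, 0, 0.0045, 0.002, 0.2615, -0.002, 0, 0.01, 0, 0.0075, 0.002, 0.2615, -0.002, 0, 0.015, 0, 0.0104, 0.002, 0.2615, -0.002, 0, 0.02, 0, 0.0134, 0.002, 0.2615, -0.002, 0, 0.025, 0, 0.0163, 0.002, 0.2615, -0.002, 0, 0.03, 0, 0.0193, 0.002, 0.2615, -0.002, 0, 0.035, 0, 0.0222, 0.002, 0.2615, -0.002, 0, 0.039, 0, 0.0246, 0.002, 0.2615, -0.002, 0, 0.043, 0, 0.0269, 0.002, 0.2615, -0.002, 0, 0.0456, 0, 0.0285, 0.002, 0.2615, -0.002, 0, 0.0456, 0, 0.0285, 0.002, 0.2615, -0.002, 0, 0.0456, 0, 0.0285, 0.002, 0.2615, -0.002]'

```text
clock: 21.77
tcp_pos: [0.5346, 0.2037, 0.0344]
orientation: [-2.4, -1.101, -0.993]
contact_force: [0.2, 0.0, 1.0]
opening: 0.0003
grasp_force: 0.0
```

```bash
python3 f.py 13; cat > p.py <<'E'
from jig import *
from h import tj,J
import sys
s=np.load('w_%s.npy'%sys.argv[1],allow_pickle=True).item(); px=s['pixels'].astype(float); g=px.mean(2); ye=px[:,:,0]-px[:,:,2]
P=lambda *q: proj(s,[J(*q)])[0]
x0=float(sys.argv[2]); c=P(x0,27,38); a,b=P(x0,37,38),P(x0,17,38); print('pred far edge px',c.round(1),'trim rows',P(-24,27,84).round(1),P(-24,27,92).round(1),'line px',P(62,27,8).round(1),P(62,46,14).round(1),P(62,6,14).round(1))
r=int(c[1]); FB=edges(ye,0,range(int(a[0]),int(b[0])),r-7,r+8,'+')
p=np.array([tj(w) for w in onplane(s,FB,.038)]); print('FB',len(FB),FB.mean(0).round(2),np.median(p,0),p[:,0].std().round(2))
E
python3 p.py 13 51.5
```

```text
21.7667 jig [-26.34  27.04] 0.03435426736901302 F [0.2 0.  1. ] j [ 0.11  0.27 -0.98 -0.31  0.5   2.56]
zaxis [ 0.461  0.536 -0.707] tilt 44.98 yaxis [ 0.758 -0.652 -0.001]
after [-26.47  27.03] 0.03436550383045898
pred far edge px [286.5 133. ] trim rows [287.  222.7] [287.2 209.1] line px [286.3 153.6] [254.4 147.2] [321.7 147.2]
FB 38 [285.5  134.03] [50.8   27.495] 0.02
```

View pics/wr_13.png

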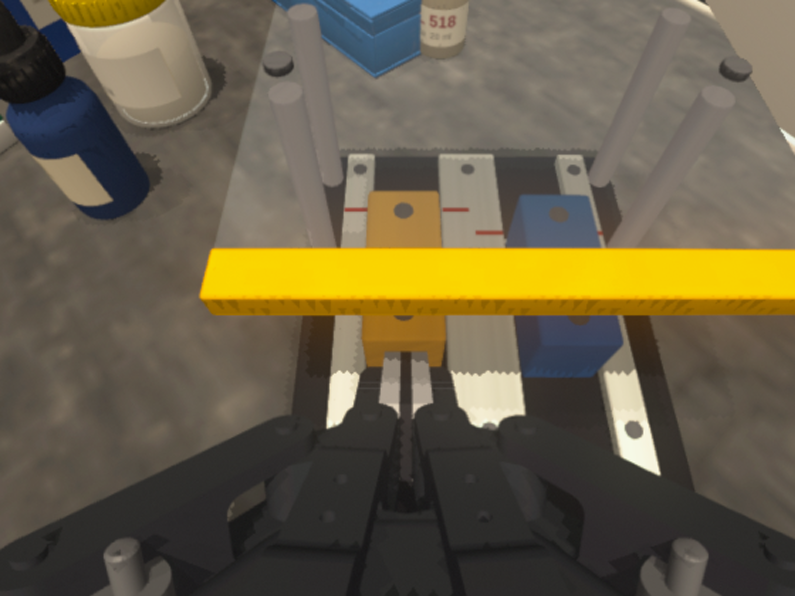

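The view shows the brass bar (403,270) sliding straight in its channel with its far edge at row 192, about 11 mm short; the red marks are at row 210, where predicted. That was an 11th picture against the limit of 10, my slip, so I'll work from numbers only from here. Next push is 9.5 mm.

carry_out --commands '[0, 0.0025, 0, 0.0025, 0, 0, 0, 0, 0.005, 0, 0.005, 0, 0, 0, 0, 0.0067, 0, 0.0067, 0, 0, 0, 0, 0.0067, 0, 0.0067, 0, 0, 0, 0, 0.0067, 0, 0.0067, 0, 0, 0, 0, 0.0067, 0, 0.0067, 0, 0, 0]'

```text
clock: 22.32
tcp_pos: [0.5409, 0.2108, 0.0345]
orientation: [-2.4, -1.101, -0.994]
contact_force: [0.2, 0.3, 0.3]
opening: -0.0002
grasp_force: 0.0
```

```bash
cat >> p.py <<'E'
rd=px[:,:,0]-px[:,:,1]
for n,y0,y1 in (('redL',50,43),('redC',11,5)):
    u0,u1=sorted([int(P(62,y0,14)[0]),int(P(62,y1,14)[0])]); r=int(P(62,y0,14)[1]); e=edges(rd,0,range(u0,u1+1),r-6,r+7,'line')
    if len(e): q=np.array([tj(w) for w in onplane(s,e,.014)]); print(n,len(e),e.mean(0).round(1),np.median(q,0))
E
python3 p.py 13 51; python3 f.py 14;  python3 p.py 14 60
```

```text
pred far edge px [286.5 133.7] trim rows [287.  222.7] [287.2 209.1] line px [286.3 153.6] [254.4 147.2] [321.7 147.2]
FB 38 [285.5  134.03] [50.8   27.495] 0.02
redL 12 [252.5 147.1] [62.06  47.145]
redC 11 [318.  147.2] [62.05  8.17]
22.3167 jig [-16.85  26.97] 0.03448134678198286 F [0.2 0.3 0.3] j [ 0.13  0.28 -0.97 -0.32  0.49  2.57]
zaxis [ 0.461  0.536 -0.707] tilt 45.0 yaxis [ 0.758 -0.652 -0.   ]
after [-16.91  26.97] 0.03447285366233012
pred far edge px [286.3 134.6] trim rows [286.8 253.6] [286.9 241.8] line px [286.2 166.2] [253.5 160.1] [322.3 160.1]
FB 39 [285.   134.55] [60.03 27.65] 0.02
redL 13 [252. 160.] [62.08 46.87]
redC 12 [318.5 160. ] [62.08  8.22]
```

carry_out --commands '[0, 0.0013, 0, 0.0013, 0, 0, 0, 0, 0.0013, 0, 0.0013, 0, 0, 0, 0, 0.0013, 0, 0.0013, 0, 0, 0, 0, 0.0013, 0, 0.0013, 0, 0, 0]'

```text
clock: 22.7
tcp_pos: [0.5421, 0.2122, 0.0345]
orientation: [-2.4, -1.101, -0.994]
contact_force: [0.5, -0.5, -0.5]
opening: 0.0004
grasp_force: 0.0
```

```bash
python3 f.py 15;  python3 p.py 15 61.8
```

```text
22.7 jig [-15.01  26.95] 0.034491176410331746 F [ 0.5 -0.5 -0.5] j [ 0.13  0.29 -0.96 -0.32  0.49  2.58]
zaxis [ 0.461  0.536 -0.707] tilt 45.0 yaxis [ 0.758 -0.652 -0.   ]
after [-15.04  26.92] 0.034496438089263864
pred far edge px [286.2 134.7] trim rows [286.6 259.9] [286.7 248.5] line px [286.1 168.8] [253.2 162.6] [322.4 162.6]
FB 39 [285.   135.33] [61.35 27.6 ] 0.02
redL 13 [252.  162.7] [61.99 46.72]
redC 12 [318.5 162.5] [62.09  8.25]
```

carry_out --commands '[0, -0.02, 0, -0.02, 0, 0, 0, 0, -0.044, 0, -0.044, 0, 0, 0, 0, -0.044, 0, -0.044, 0, 0, 0, 0, -0.01, 0, -0.1, 0, 0, 0, 0, 0.152, 0.017, -0.152, 0, -0.785, 0, 0, 0.152, 0.017, -0.152, 0, -0.785, 0, 0, 0.152, 0.017, -0.152, 0, -0.785, 0, 0, 0.152, 0.017, -0.152, 0, -0.785, 0, 0, 0.152, 0.017, -0.152, 0, -0.785, 0, 0, 0.152, 0.017, -0.152, 0, -0.785, 0, 0, 0.152, 0.017, -0.152, 0, -0.785, 0, 0, 0.152, 0.017, -0.152, 0, -0.785, 0, 0, 0.152, 0.017, -0.152, 0, -0.785, 0, 0, 0.152, 0.017, -0.152, 0, -0.785, 0, 0, 0.152, 0.017, -0.152, 0, -0.785, 0, 0, 0.152, 0.017, -0.152, 0, -0.785, 0, 0, 0.152, 0.017, -0.152, 0, -0.785, 0]'

```text
clock: 24.17
tcp_pos: [0.5553, 0.2015, 0.2485]
orientation: [-2.854, -1.31, -0.001]
contact_force: [0.8, 0.3, 0.4]
opening: 0.0004
grasp_force: 0.0
```

```bash
python3 f.py 16; cat > q.py <<'E'
from jig import *
from h import tj,J
s=np.load('w_16.npy',allow_pickle=True).item(); px=s['pixels'].astype(float); ye=px[:,:,0]-px[:,:,2]; rd=px[:,:,0]-px[:,:,1]
P=lambda *q: proj(s,[J(*q)])[0]
for n,im,x,y0,y1,z,k in (('brass far',ye,62,37,17,38,'+'),('brass near',ye,2,37,17,38,'-'),('redL',rd,62,50,43,14,'line'),('redC',rd,62,11,4,14,'line'),('blue far',-ye,50,-17,-37,38,'+'),('blue near',-ye,-10,-17,-37,38,'-'),('redC2',rd,50,-4,-11,14,'line'),('redR',rd,50,-44,-50,14,'line')):
    u0,u1=sorted([int(P(x,y0,z)[0]),int(P(x,y1,z)[0])]); r=int(P(x,y0,z)[1]); e=edges(im,0,range(u0,u1+1),r-6,r+8,k)
    if len(e): q=np.array([tj(w) for w in onplane(s,e,z/1e3)]); print(n,len(e),e.mean(0).round(2),np.median(q,0),q[:,0].std().round(2), 'edge slope deg',np.degrees(np.polyfit(q[:,1],q[:,0],1)[0]).round(2))
for l in ('white_jar_center','blue_dropper_center','yellow_jar_center'):
    d=manip.masks_of('wrist',l)
    if d: p=cloud(s,d[0]['mask']); print(l,np.median(p,0).round(3),np.percentile(p,[2,98],axis=0).round(3).tolist())
E
python3 q.py
```

```text
24.1667 jig [-14.52   9.92] 0.24852494681188533 F [0.8 0.3 0.4] j [0.35 0.41 0.23 1.4  0.   2.63]
zaxis [-0.     0.001 -1.   ] tilt 0.08 yaxis [ 0.758 -0.652 -0.001]
after [-15.11   9.86] 0.2488686061550975
brass far 22 [267.5  103.99] [62.19  27.655] 0.02 edge slope deg -0.06
brass near 21 [268.   166.31] [ 2.26 27.87] 0.03 edge slope deg -0.13
redL 8 [249.5  105.18] [61.77 47.38] 0.01 edge slope deg 0.31
redC 8 [287.5  105.12] [61.8   8.42] 0.01 edge slope deg -0.09
blue far 22 [323.5  117.45] [ 49.77 -26.23] 0.06 edge slope deg 0.44
blue near 21 [322.   178.18] [ -9.77 -26.44] 0.13 edge slope deg 0.98
redC2 8 [302.5  117.13] [49.85 -7.11] 0.01 edge slope deg -0.09
redR 6 [340.5  117.29] [ 49.85 -46.43] 0.01 edge slope deg -0.09
white_jar_center [0.379 0.294 0.055] [[0.351, 0.275, 0.005], [0.39, 0.315, 0.058]]
blue_dropper_center [0.508 0.371 0.056] [[0.491, 0.361, 0.007], [0.518, 0.386, 0.1]]
yellow_jar_center [0.548 0.404 0.063] [[0.527, 0.399, 0.004], [0.572, 0.43, 0.074]]
```

From straight above, brass is 0.4 mm from its line's middle and blue 0.1 mm from its own, both inside the 2 mm lines. Both bars lie straight and flat, and the jars and bottle haven't moved. The gripper is clear, so I'm handing in.

```bash
python3 -c "
from h import *
print(manip.hand_in())"
```

```text
the job is handed in; nothing more can be done
None
```

The job is handed in at about 24 s of the 69 s: the blue bar, then the brass bar, lie flat in their channels with far edges within about 0.5 mm of their lines (brass perhaps 0.4 mm past its line's middle, still on the 2 mm line); both jars and the dropper stand unmoved, but I viewed 11 pictures against the limit of 10.

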